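# Tell the rough ceramic block from the polished one by its drag

### The arm

A 6-joint arm with a two-finger parallel gripper is mounted at the origin on the work surface. World frame = base frame: x ahead of the robot, y to its left, z up, the work surface at z = 0. Lengths are in m, angles in rad, forces in N, time in s.
With the tool pointing down it reaches from about 0.3 to 0.75 m from the base axis. Payload 8.5 kg.
Tool frame: the origin (TCP) lies between the finger pads; the fingertips stand 19 mm ahead of it and the grasp point (between the pads) is the TCP; z points along the fingers, y is the line along which they close (so a half turn about z gives the same grasp; the last joint's range is limited). The gripper opens to 85 mm and grips with 20 to 120 N. Pads are 22 mm wide; open, the fingers measure 114 mm over their backs; the gripper's body (76 mm by 85 mm) begins 54 mm behind the grasp point. The pads swing forward as they close: fully open they stand 13 mm farther back than shut.
Start: joints at [-1.474, 0.381, 1.297, -0, 1.464, -0.215], TCP at [0.169, -0.523, 0.25] pointing down, gripper open.
Joint ranges: [-3.11, 3.11], [-0.89, 2.33], [0.22, 2.48], [-1.42, 4.56], [0.17, 2.85], [-2.88, 2.88]. Speed limits (rad/s): [2.39, 2.39, 3.14, 3.14, 3.14, 3.14].

### API

Orientations are given as [roll, pitch, yaw] about the fixed x, y, z axes, in that order (R = Rz(yaw) Ry(pitch) Rx(roll)).
In Python, from plant import sense, snapshot, finish_job, boxes_of, silhouettes, spot_point gives the robot as it stands. The module is installed in compiled form; this text tells all that it offers.
- The arm moves only by the tool play_rows, never from a script. Its argument "commands" is a list of rows, each an object with "rotation": the turn, a rotation vector about the tool's x, y, z in degrees, a list of three; "translation": the shift along the tool's x, y, z in cm, a list of three; "claw": the closure in counts, from 0 (fully open) to 255 (shut). In form: [{"rotation": [ax, ay, az], "translation": [tx, ty, tz], "claw": claw}, ...]. A call has 1 to 5 rows; each row shifts and turns the commanded pose from where the row before left it, along the tool's axes as they then stand; what a row does not reach is not made up. A row lasts 1/12 s, in which the tool goes at most 41.7 mm and 7.16 degrees, less where a joint would pass 70% of its speed; a pose out of reach is approached as far as the arm can. A call is refused whole if a number of a shift passes 4.17 or a number of a turn 7.16, either way. A call with a gripper value outside its range is refused whole. The fingers move at their own pace and stop on an object; the grip force is fixed at half the most. Time passes only in rows, so rows that do not move let the fingers close. It gives the time, the measured TCP pose, the force, the opening and the grip force at its end, in the units of the state.
- sense(): the state, without advancing time (a new reading comes with each control period).
- snapshot(name): name is "side" or "top" or "wrist"; returns a dict with "img" (400x640x3 uint8, red, green, blue), "depth" (400x640 float32, m along the optical axis (not along the pixel's ray), 0 where there is no reading), "vertical_fov" (degrees; the focal length in pixels is half the picture's height over the tangent of half this angle, whatever the lens; pixels are square), "cx", "cy" (the principal point, pixels), "pose" (4x4, takes a point from camera to world coordinates). Camera axes: x right, y down, z forward; pixel columns grow to the right and rows downward; lengths in m; the calibration is good to about 2 mm. A picture is of the moment at which its call begins.
- finish_job(): hands the job in; it is judged then, once.
Trained networks look in the newest picture that a camera, given by its name, has taken for a name from the list of things; names that differ only in an ending like _2 or _b are one class to them, and where a whole thing is asked for, a point or a joint stands for the part that bears it (a point fixed in the world has none). Each returns a list of dicts, best first, with "p" (0 to 1); they miss things now and then, are a little off and sometimes report something else, mostly with a low value. They report only what shows in the picture. A call takes as long as a camera call. They do not tell look-alikes from the thing itself.
- boxes_of(camera, name): "position" ([x, y, z] in m, in world coordinates, good to about 4 mm: the middle of the surface that is visible of it).
- silhouettes(camera, name): "pixels" (400x640 bool, what is visible of it).
- spot_point(camera, name): "position" ([x, y, z] in m, in world coordinates, good to about 4 mm: a listed point, or the origin of a listed thing).
The state is a dict: "time_s": time; "q": joint angles; "joint_vel": joint speeds; "joint_efforts": joint torques, N m; "tcp_pos": TCP position; "orientation": TCP orientation; "contact_force": force on the tool from outside, world axes, zero at the start; "wrist_torque": the same for the moment, N m; "gripper_width": opening from 0.0 (shut) to 1.0 (fully open); "finger_force": force on a finger pad.
Only numpy, scipy, OpenCV 4.12 (cv2) and the standard library are available. Lean on these libraries where they do the work, as an engineer would, in place of code of your own. Each camera call takes 0.05 s, during which the arm holds its last target. There are 200 camera calls.

### The job

One of the two look-alike white ceramic blocks is rough underneath and the other polished: slide both of them, one by one and without lifting them, along the steel plate until each lies wholly past the blue line, and feel which one drags. Then set the rough block lengthwise up the slope in the middle of the yellow sloping ledge, where it holds by itself, and the polished one flat in the green tray, both right way up and set down rather than dropped. No block may ever slip down against the ledge's red lip, and everything else stays where it is.

Things in the scene. Friction and masses are not known exactly. Their poses are not given: they have to be found in the camera images.
- block_p_mid (a point): One of two look-alike white ceramic blocks, 100 (own x) x 50 (own y) x 40 mm high, 0.6 to 0.8 kg. This point: its centre, 20 mm above the underside; z up. Pushed along the plate, the rough one drags with about 5 to 7.5 N, the polished one with 0.5 to 0.9 N; nothing seen tells which is which. Starts on the plate, its length along the plate's y, at greater y than the blue line.
- block_q_mid (a point): One of two look-alike white ceramic blocks, 100 (own x) x 50 (own y) x 40 mm high, 0.6 to 0.8 kg. This point: its centre, 20 mm above the underside; z up. Pushed along the plate, the rough one drags with about 5 to 7.5 N, the polished one with 0.5 to 0.9 N; nothing seen tells which is which. Starts on the plate, its length along the plate's y, at greater y than the blue line.
- plate_mid (a point): Centre of the top face of the fixed steel slide plate, 260 (own x) x 300 (own y) x 6 mm; z up. A blue line 8 mm broad crosses it along x at y = +30 mm. The blocks start near y = +85 mm, one at x = -62, one at x = +62 mm, and are slid towards -y; a block is wholly past the line when its centre is at y < -24 mm.
- deck_mid (a point): Centre of the upper face of the fixed yellow ledge, 190 (own x, up the slope) x 130 mm (own y); z square to the face. It rises 18 degrees away from the robot; this point is 55 mm above the table. A red lip 12 mm high runs along the low edge, inner face at x = -89 mm. Left or right of the plate. A rough block stays where it is set on it, a polished one slides down.
- lip: Red lip along the low edge of the yellow ledge; origin and axes as deck_mid.
- tray_in (a point): Centre of the inner floor (5 mm above the table) of the fixed green open tray, inside 160 mm (own x) x 120 mm (own y), its walls rising 25 mm above this floor and 5 mm thick; z is up. It stands on the side of the plate opposite the ledge.
- di_box_mid (a point): Centre of the silver aluminium DI box, 94 x 126 x 50 mm, a bystander.
- standoff_1_mid (a point): Centre of a round ribbed white ceramic standoff, 36 mm across, 70 mm high, a bystander.
- standoff_2_mid (a point): Centre of the other round ribbed standoff, 36 mm across, 70 mm high, a bystander.
- mic_clip_mid (a point): Middle of the blue plastic microphone clip, 105 mm long, 34 mm wide, 26 mm high, a bystander.
- mount_knob_mid (a point): Centre of the chrome knurled mounting knob, 42 mm across, 44 mm high, a bystander.
Mind the look-alikes: they are no part of the job. Leave any orange look-alike of the part that bears deck_mid alone.

How it is judged:
On the way:
1. both blocks have been slid along the plate and lie on it past the blue line (z of block_p_mid in the frame of plate_mid between 0.015 and 0.025 m and y of block_p_mid in the frame of plate_mid between -0.14 and -0.012 m and x of block_p_mid in the frame of plate_mid between -0.13 and 0.13 m and z of block_q_mid in the frame of plate_mid between 0.015 and 0.025 m and y of block_q_mid in the frame of plate_mid between -0.14 and -0.012 m and x of block_q_mid in the frame of plate_mid between -0.13 and 0.13 m), for 0.1 s.
At the end, for the whole second after the job is handed in: One block holds by itself on the yellow ledge, flat, right way up, centre within 30 mm along and 25 mm across the slope of the middle, length within 0.25 rad of the slope; the other lies flat, right way up, on the tray floor; both released and at rest (((x of block_p_mid in the frame of deck_mid between -0.03 and 0.03 m and y of block_p_mid in the frame of deck_mid between -0.025 and 0.025 m and z of block_p_mid in the frame of deck_mid between 0.015 and 0.025 m and angle between the x axis of block_p_mid and the x axis of deck_mid, either way round below 0.25 rad and angle between block_p_mid's own z axis and vertical below 0.45 rad and linear speed of each of block_p, block_q below 0.01 m/s and angular speed of each of block_p, block_q below 0.1 rad/s and x of block_q_mid in the frame of tray_in between -0.06 and 0.06 m and y of block_q_mid in the frame of tray_in between -0.05 and 0.05 m and z of block_q_mid in the frame of tray_in between 0.015 and 0.026 m and angle between block_q_mid's own z axis and vertical below 0.12 rad) or (x of block_q_mid in the frame of deck_mid between -0.03 and 0.03 m and y of block_q_mid in the frame of deck_mid between -0.025 and 0.025 m and z of block_q_mid in the frame of deck_mid between 0.015 and 0.025 m and angle between the x axis of block_q_mid and the x axis of deck_mid, either way round below 0.25 rad and angle between block_q_mid's own z axis and vertical below 0.45 rad and linear speed of each of block_q, block_p below 0.01 m/s and angular speed of each of block_q, block_p below 0.1 rad/s and x of block_p_mid in the frame of tray_in between -0.06 and 0.06 m and y of block_p_mid in the frame of tray_in between -0.05 and 0.05 m and z of block_p_mid in the frame of tray_in between 0.015 and 0.026 m and angle between block_p_mid's own z axis and vertical below 0.12 rad))); the robot touches nothing.
It fails at once if a bystander (DI box, standoff, microphone clip or knob) moved more than 30 mm (distance of any of di_box_mid, standoff_1_mid, standoff_2_mid, mic_clip_mid, mount_knob_mid from where it was at the start of the episode above 0.03 m).
It fails at once if a block slid down on to the ledge's red lip (contact force between any of block_p, block_q and lip above 0.2 N).
It fails at once if a block was lifted off the plate before it was past the blue line ((x of block_p_mid in the frame of plate_mid between -0.13 and 0.13 m and y of block_p_mid in the frame of plate_mid between 0 and 0.15 m and z of block_p_mid in the frame of plate_mid between 0.032 and 0.065 m) or (x of block_q_mid in the frame of plate_mid between -0.13 and 0.13 m and y of block_q_mid in the frame of plate_mid between 0 and 0.15 m and z of block_q_mid in the frame of plate_mid between 0.032 and 0.065 m)).
It fails at once if a block was dropped on the way or from more than about 3 cm over the ledge ((height (world z) of block_p_mid above 0.125 m and contact force between the fingers and block_p below 0.01 N) or (height (world z) of block_q_mid above 0.125 m and contact force between the fingers and block_q below 0.01 N)).
It fails at once if a block was dropped into the tray from more than about 4 cm ((x of block_p_mid in the frame of tray_in between -0.08 and 0.08 m and y of block_p_mid in the frame of tray_in between -0.06 and 0.06 m and z of block_p_mid in the frame of tray_in above 0.06 m and contact force between the fingers and block_p below 0.01 N) or (x of block_q_mid in the frame of tray_in between -0.08 and 0.08 m and y of block_q_mid in the frame of tray_in between -0.06 and 0.06 m and z of block_q_mid in the frame of tray_in above 0.06 m and contact force between the fingers and block_q below 0.01 N)).
It also fails if it takes over 72 s, if anything falls off the work surface, if the arm or the gripper's body presses on something with over 40 N, if the wrist force passes 120 N, or if a joint passes its speed limit or range.

## Working session

There is one attempt and no reset: what is moved stays moved. The work goes in short steps, Python scripts to look and compute and a tool call to move; the robot and the scene stay as the last step left them, time stands still between calls to the robot, and variables do not carry over. Pictures are saved under pics/ and viewed, at most 10 in all, crops included, and the job is handed in when it is done.

Besides the shell and the picture viewer there is one more tool, called after "Emit:" as name(argument=value, ...), one argument or row to a line, values as JSON. play_rows: Moves the arm, as the interface text tells. Its arguments: {"type":"object","properties":{"commands":{"type":"array"}},"required":["commands"]}

```bash
mkdir -p pics; cat > h.py <<'E'
from plant import *
import numpy as np, cv2
def save(s,n,crop=None):
    im=s["img"][...,::-1]
    if crop: im=im[crop[1]:crop[3],crop[0]:crop[2]]
    cv2.imwrite(f"pics/{n}.png",im)
def cloud(s):
    f=200/np.tan(np.radians(s["vertical_fov"])/2);d=s["depth"]
    v,u=np.mgrid[:400,:640]
    P=np.stack([(u-s["cx"])/f*d,(v-s["cy"])/f*d,d,np.ones_like(d)],-1)@s["pose"].T
    return P[...,:3]
def pix(s,p):
    f=200/np.tan(np.radians(s["vertical_fov"])/2)
    c=np.linalg.inv(s["pose"])@np.r_[p,1]
    return (c[:2]/c[2]*f+[s["cx"],s["cy"]]).round().astype(int)
E
python3 - <<'E'
from h import *
st=sense(); print({k:np.round(v,3) for k,v in st.items()})
a=snapshot("top");b=snapshot("side")
save(a,"top0");save(b,"side0")
for n in ["block_p_mid","plate_mid","deck_mid","tray_in","di_box_mid","standoff_1_mid","mic_clip_mid","mount_knob_mid"]:
    for c,s in (("top",a),("side",b)):
        for r in spot_point(c,n): print(n,c,round(r["p"],2),np.round(r["position"],3),pix(s,r["position"]))
E
```

```text
{'time_s': np.float64(0.0), 'q': array([-1.474,  0.381,  1.298, -0.   ,  1.464, -0.215]), 'joint_vel': array([-0.   , -0.   , -0.   , -0.   ,  0.001,  0.001]), 'joint_efforts': array([-0.0000e+00, -4.4846e+01, -2.3127e+01, -0.0000e+00,  5.0000e-03,
       -0.0000e+00]), 'tcp_pos': array([ 0.169, -0.523,  0.25 ]), 'orientation': array([-3.14 , -0.   ,  0.312]), 'contact_force': array([-0.923, -0.024, -0.059]), 'wrist_torque': array([ 0.015, -0.006, -0.029]), 'finger_force': np.float64(0.0), 'gripper_width': np.float64(0.998)}
block_p_mid top 0.6 [0.644 0.078 0.028] [280 157]
block_p_mid side 0.63 [0.646 0.073 0.026] [368 183]
plate_mid top 0.85 [ 0.584 -0.013  0.007] [307 176]
plate_mid side 0.76 [ 0.585 -0.015  0.01 ] [352 202]
plate_mid side 0.46 [ 0.644 -0.288  0.022] [385 258]
deck_mid top 0.82 [ 0.24  -0.468  0.056] [452 277]
deck_mid top 0.7 [ 0.492 -0.369  0.055] [417 199]
deck_mid side 0.81 [ 0.491 -0.366  0.056] [327 270]
deck_mid side 0.72 [ 0.241 -0.467  0.057] [210 305]
tray_in top 0.68 [0.479 0.338 0.007] [203 208]
tray_in side 0.78 [0.48  0.336 0.003] [316 152]
di_box_mid top 0.88 [0.694 0.339 0.021] [204 145]
di_box_mid side 0.94 [0.698 0.334 0.024] [373 147]
di_box_mid side 0.74 [ 0.747 -0.26   0.036] [423 246]
standoff_1_mid top 0.45 [ 0.749 -0.265  0.032] [381 126]
standoff_1_mid side 0.63 [ 0.746 -0.262  0.038] [423 245]
mic_clip_mid top 0.83 [ 0.666 -0.403  0.016] [423 150]
mic_clip_mid top 0.25 [0.645 0.078 0.026] [280 157]
mic_clip_mid side 0.58 [ 0.666 -0.4    0.01 ] [402 293]
mount_knob_mid top 0.68 [ 0.65  -0.283  0.024] [387 155]
mount_knob_mid side 0.52 [ 0.645 -0.288  0.023] [386 257]
```

View pics/top0.png

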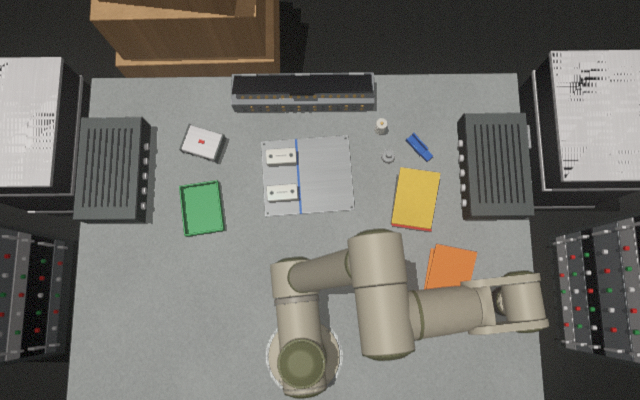

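View pics/side0.png

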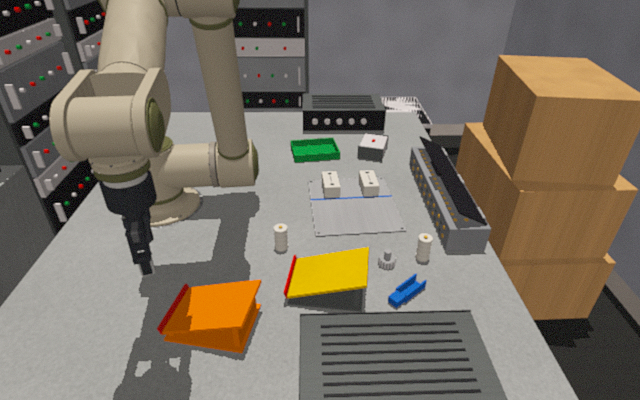

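The top view shows the white blocks at (280,157) and (282,192), with the blue line at x≈297. The yellow ledge is at (417,199), its orange look-alike at (450,268), the tray at (202,208) and the standoffs at (381,126) and, in the side view, (281,238). Taken for blocks could be the DI box (204,143) or the standoffs. I choose the two flat white blocks on the plate, and the yellow ledge.

```bash
python3 - <<'E'
from h import *
a=snapshot("top");b=snapshot("side")
for n,s in (("top",a),("side",b)):
    P=cloud(s);hsv=cv2.cvtColor(s["img"],cv2.COLOR_RGB2HSV);H,S,V=[hsv[...,i].astype(int) for i in range(3)]
    def rect(m,name,k=1):
        m=cv2.morphologyEx(m.astype(np.uint8),cv2.MORPH_OPEN,np.ones((2,2)))
        c,l,stt,_=cv2.connectedComponentsWithStats(m)
        for i in sorted(range(1,c),key=lambda i:-stt[i,4])[:k]:
            q=P[l==i];q=q[np.abs(q[:,2]-np.median(q[:,2]))<.05]
            r=cv2.minAreaRect(q[:,:2].astype(np.float32)*1000)
            pl=np.linalg.lstsq(np.c_[q[:,:2],np.ones(len(q))],q[:,2],rcond=None)[0]
            print(n,name,stt[i],"rect",np.round(r[0],0),np.round(r[1]),round(r[2],1),"z",np.median(q[:,2]).round(4),"plane",pl.round(3))
    inpl=(P[...,0]>.4)&(P[...,0]<.75)&(np.abs(P[...,1])<.2)
    rect(inpl&(P[...,2]>.036)&(P[...,2]<.06),"block",2)
    rect(inpl&(H>100)&(H<130)&(S>120),"line")
    rect((H>22)&(H<32)&(S>180)&(V>80)&(P[...,2]>.02),"yellow")
    rect((H>45)&(H<75)&(S>130)&(P[...,2]<.04)&(P[...,0]>.3)&(P[...,0]<.7),"green")
    rect((P[...,2]>.045)&(P[...,2]<.08)&(S<70)&(P[...,1]<-.1)&(P[...,1]>-.35)&(P[...,0]>.25)&(P[...,0]<.8),"standoff",3)
    k=silhouettes(n,"block_p_mid");print([(x["p"],x["pixels"].sum(),np.median(P[x["pixels"]],0).round(3)) for x in k])
E
```

```text
top block [268 185  31  17 461] rect [522.  68.] [51. 99.] 7.1 z 0.0462 plane [ 0.1    0.083 -0.014]
top block [267 149  31  16 450] rect [647.  72.] [57. 98.] 5.1 z 0.0464 plane [0.055 0.063 0.005]
top line [296 143   2   2   4] rect [699.  24.] [4. 3.] 0.4 z 0.0058 plane [ 0.187  0.053 -0.126]
top green [585 254   5   4  19] rect [  336. -1103.] [12. 19.] 1.0 z -0.3477 plane [ 1.042  0.462 -0.19 ]
top standoff [377 119  11  12  99] rect [ 746. -261.] [30. 32.] 82.1 z 0.0666 plane [ 0.516  0.223 -0.263]
top standoff [388 154   2   2   4] rect [ 646. -285.] [3. 6.] 37.2 z 0.0395 plane [0.543 2.453 0.388]
[(0.96, np.int64(476), array([0.641, 0.075, 0.046]))]
side block [360 171  21  18 289] rect [654.  98.] [ 67. 157.] 1.5 z 0.0455 plane [-0.24  -0.04   0.201]
side block [323 172  19  18 284] rect [528. 101.] [ 60. 172.] 2.5 z 0.0455 plane [-0.241 -0.072  0.174]
side yellow [ 289  249   81   50 2949] rect [ 498. -369.] [130. 175.] 81.5 z 0.0569 plane [ 0.323 -0.035 -0.118]
side green [292 139  49  24 955] rect [476. 335.] [169. 142.] 8.9 z 0.0077 plane [ 0.001 -0.046  0.026]
side standoff [419 234  15  15 170] rect [ 748. -265.] [31. 32.] 72.7 z 0.0634 plane [-0.009  0.439  0.183]
side standoff [275 224  14  14 161] rect [ 378. -214.] [31. 33.] 2.0 z 0.0632 plane [-0.22   0.363  0.221]
[(0.69, np.int64(454), array([0.643, 0.045, 0.044])), (0.23, np.int64(3973), array([ 0.586, -0.058,  0.006]))]
```

```bash
cat >> h.py <<'E'
from scipy.spatial.transform import Rotation as Rt
TH=np.radians(3.3); C=np.array([.585,-.014])
def W(x,y): return C+np.array([[np.cos(TH),-np.sin(TH)],[np.sin(TH),np.cos(TH)]])@np.array([x,y])/1000
def plan(wps,claw,start=None):
    """wps: list of (pos, rpy or None, rows); prints rows, one per 1/12 s, grouped by 5"""
    st=sense(); p,R=(np.array(st["tcp_pos"]),Rt.from_euler("xyz",st["orientation"])) if start is None else (np.array(start[0]),Rt.from_euler("xyz",start[1]))
    k=0
    for q,o,n in wps:
        q=np.array(q,float); R1=R if o is None else Rt.from_euler("xyz",o)
        rv=(R.inv()*R1).as_rotvec()
        p0,R0=p.copy(),R
        for i in range(1,n+1):
            pd=p0+(q-p0)*i/n; Rd=R0*Rt.from_rotvec(rv*i/n)
            t=np.round(R.inv().apply(pd-p)*100,2); r=np.round((R.inv()*Rd).as_rotvec()*180/np.pi,2)
            p=p+R.apply(t/100); R=R*Rt.from_rotvec(np.radians(r))
            print('{"rotation":%s,"translation":%s,"claw":%d},'%((r+0.).tolist(),(t+0.).tolist(),claw)); k+=1
            if k%5==0: print()
            assert abs(t).max()<4.17 and abs(r).max()<7.16 and np.linalg.norm(t)<4.17
    return p,R
E
python3 - <<'E'
from h import *
print(W(-62,85),W(62,85),W(-62,170))
o=[np.pi,0,np.pi/2+TH]
plan([([*W(-62,172),.22],o,20)],160)
E
```

```text
[0.51820987 0.06729008] [0.64200425 0.07442802] [0.51331692 0.15214914]
{"rotation":[0.0, 0.0, -3.77],"translation":[2.68, -2.7, 0.15],"claw":160},
{"rotation":[0.0, 0.0, -3.77],"translation":[2.85, -2.51, 0.15],"claw":160},
{"rotation":[0.0, 0.0, -3.78],"translation":[3.01, -2.32, 0.15],"claw":160},
{"rotation":[0.0, 0.0, -3.77],"translation":[3.15, -2.12, 0.16],"claw":160},
{"rotation":[0.0, 0.0, -3.77],"translation":[3.29, -1.91, 0.15],"claw":160},

{"rotation":[0.0, 0.0, -3.77],"translation":[3.41, -1.68, 0.15],"claw":160},
{"rotation":[0.0, 0.0, -3.77],"translation":[3.51, -1.46, 0.15],"claw":160},
{"rotation":[0.0, 0.0, -3.77],"translation":[3.6, -1.22, 0.15],"claw":160},
{"rotation":[0.0, 0.0, -3.78],"translation":[3.67, -0.99, 0.15],"claw":160},
{"rotation":[0.0, 0.0, -3.77],"translation":[3.73, -0.74, 0.16],"claw":160},

{"rotation":[0.0, 0.0, -3.77],"translation":[3.76, -0.49, 0.15],"claw":160},
{"rotation":[0.0, 0.0, -3.77],"translation":[3.8, -0.25, 0.15],"claw":160},
{"rotation":[0.0, 0.0, -3.77],"translation":[3.8, 0.01, 0.15],"claw":160},
{"rotation":[0.0, 0.0, -3.77],"translation":[3.79, 0.25, 0.15],"claw":160},
{"rotation":[0.0, 0.0, -3.78],"translation":[3.77, 0.5, 0.15],"claw":160},

{"rotation":[0.0, 0.0, -3.77],"translation":[3.72, 0.75, 0.16],"claw":160},
{"rotation":[0.0, 0.0, -3.77],"translation":[3.67, 1.0, 0.15],"claw":160},
{"rotation":[0.0, 0.0, -3.77],"translation":[3.6, 1.23, 0.15],"claw":160},
{"rotation":[0.0, 0.0, -3.77],"translation":[3.5, 1.47, 0.15],"claw":160},
{"rotation":[0.0, 0.0, -3.77],"translation":[3.41, 1.69, 0.15],"claw":160},
```

Emit:
play_rows(
  commands=[
    {"rotation": [0, 0, -3.77], "translation": [2.7, -2.7, 0.15], "claw": 160},
    {"rotation": [0, 0, -3.77], "translation": [2.85, -2.5, 0.15], "claw": 160},
    {"rotation": [0, 0, -3.77], "translation": [3.0, -2.3, 0.15], "claw": 160},
    {"rotation": [0, 0, -3.77], "translation": [3.15, -2.1, 0.15], "claw": 160},
    {"rotation": [0, 0, -3.77], "translation": [3.3, -1.9, 0.15], "claw": 160},
  ],
)

```text
time_s: 1.52
tcp_pos: [0.2557, -0.3528, 0.2428]
orientation: [3.141, -0.0, 0.643]
contact_force: [0.3, -0.8, 0.7]
gripper_width: 0.372
finger_force: 0.0
```

Emit:
play_rows(
  commands=[
    {"rotation": [0, 0, -3.77], "translation": [3.4, -1.7, 0.15], "claw": 160},
    {"rotation": [0, 0, -3.77], "translation": [3.5, -1.45, 0.15], "claw": 160},
    {"rotation": [0, 0, -3.77], "translation": [3.6, -1.2, 0.15], "claw": 160},
    {"rotation": [0, 0, -3.77], "translation": [3.65, -1.0, 0.15], "claw": 160},
    {"rotation": [0, 0, -3.77], "translation": [3.75, -0.75, 0.15], "claw": 160},
  ],
)

```text
time_s: 1.93
tcp_pos: [0.3416, -0.1835, 0.2355]
orientation: [3.141, 0.0, 0.973]
contact_force: [1.8, -0.4, 1.0]
gripper_width: 0.372
finger_force: 0.0
```

Emit:
play_rows(
  commands=[
    {"rotation": [0, 0, -3.77], "translation": [3.75, -0.5, 0.15], "claw": 160},
    {"rotation": [0, 0, -3.77], "translation": [3.8, -0.25, 0.15], "claw": 160},
    {"rotation": [0, 0, -3.77], "translation": [3.8, 0, 0.15], "claw": 160},
    {"rotation": [0, 0, -3.77], "translation": [3.8, 0.25, 0.15], "claw": 160},
    {"rotation": [0, 0, -3.77], "translation": [3.75, 0.5, 0.15], "claw": 160},
  ],
)

```text
time_s: 2.35
tcp_pos: [0.4276, -0.0139, 0.228]
orientation: [3.141, 0.0, 1.302]
contact_force: [0.1, -1.3, 0.2]
gripper_width: 0.375
finger_force: 0.0
```

Emit:
play_rows(
  commands=[
    {"rotation": [0, 0, -3.77], "translation": [3.7, 0.75, 0.15], "claw": 160},
    {"rotation": [0, 0, -3.77], "translation": [3.65, 1.0, 0.15], "claw": 160},
    {"rotation": [0, 0, -3.77], "translation": [3.6, 1.25, 0.15], "claw": 160},
    {"rotation": [0, 0, -3.77], "translation": [3.5, 1.45, 0.15], "claw": 160},
    {"rotation": [0, 0, -3.77], "translation": [3.4, 1.7, 0.15], "claw": 160},
  ],
)

```text
time_s: 2.77
tcp_pos: [0.5138, 0.1551, 0.2203]
orientation: [3.141, 0.0, 1.631]
contact_force: [0.9, -0.6, 1.2]
gripper_width: 0.376
finger_force: 0.0
```

```bash
python3 - <<'E'
from h import *
st=sense(); print({k:np.round(v,3) for k,v in st.items()})
a=snapshot("wrist");save(a,"w1")
P=cloud(a);S=cv2.cvtColor(a["img"],cv2.COLOR_RGB2HSV)[...,1]
m=((P[...,2]>.036)&(P[...,2]<.056)&(P[...,0]>.4)&(P[...,0]<.75)&(P[...,1]<.2)).astype(np.uint8)
c,l,s,_=cv2.connectedComponentsWithStats(m)
for i in range(1,c):
    if s[i,4]>200:
        q=P[l==i];r=cv2.minAreaRect(q[:,:2].astype(np.float32)*1000);print(s[i],np.round(r[0],1),np.round(r[1],1),round(r[2],1),np.median(q[:,2]))
E
```

```text
{'time_s': np.float64(2.767), 'q': array([ 0.072,  0.381,  1.387, -0.   ,  1.373,  0.012]), 'joint_vel': array([ 0.768,  0.542, -0.81 , -0.002,  0.258, -0.015]), 'joint_efforts': array([ -2.364, -48.166, -18.962,   0.144,  -0.267,   0.1  ]), 'tcp_pos': array([0.514, 0.155, 0.22 ]), 'orientation': array([3.141, 0.   , 1.631]), 'contact_force': array([ 0.933, -0.644,  1.201]), 'wrist_torque': array([-0.05 , -0.054,  0.063]), 'finger_force': np.float64(0.0), 'gripper_width': np.float64(0.376)}
[ 293  220   53   95 4773] [523.1  70.8] [ 50.  100.3] 4.2 0.04630496861494959
[ 414  223   63   86 4236] [646.   79.5] [50.2 91.3] 3.3 0.046145645346182235
```

View pics/w1.png

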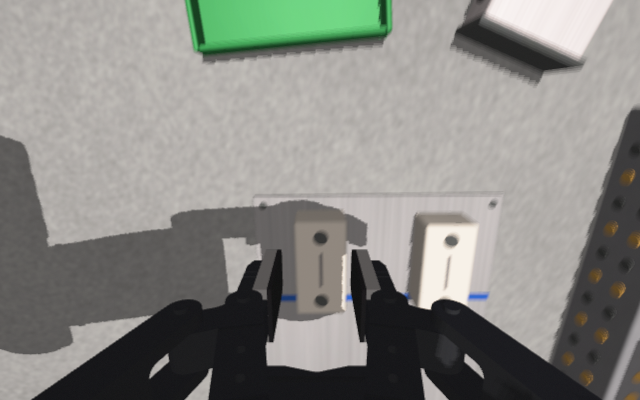

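Wrist view: the nearer block is at (321,262) between the fingers, the other at (450,255), with the blue line at row 297. Both are on the plate as expected. I descend behind the first block and push it.

Emit:
play_rows(
  commands=[
    {"rotation": [0, 0, 0], "translation": [0, 0.6, 3.8], "claw": 160},
    {"rotation": [0, 0, 0], "translation": [0, 0, 4.0], "claw": 160},
    {"rotation": [0, 0, 0], "translation": [0, 0, 4.0], "claw": 160},
    {"rotation": [0, 0, 0], "translation": [0, 0, 4.0], "claw": 160},
    {"rotation": [0, 0, 0], "translation": [0, 0, 2.8], "claw": 160},
  ],
)

```text
time_s: 3.23
tcp_pos: [0.5181, 0.1532, 0.0313]
orientation: [-3.139, 0.0, 1.628]
contact_force: [0.2, 0.5, -0.9]
gripper_width: 0.372
finger_force: 0.0
```

Emit:
play_rows(
  commands=[
    {"rotation": [0, 0, 0], "translation": [0, 0, 0], "claw": 160},
    {"rotation": [0, 0, 0], "translation": [-0.7, 0, 0], "claw": 160},
    {"rotation": [0, 0, 0], "translation": [-0.7, 0, 0], "claw": 160},
    {"rotation": [0, 0, 0], "translation": [-0.7, 0, 0], "claw": 160},
    {"rotation": [0, 0, 0], "translation": [-0.7, 0, 0], "claw": 160},
  ],
)

```text
time_s: 3.65
tcp_pos: [0.5221, 0.1252, 0.0364]
orientation: [3.137, -0.001, 1.627]
contact_force: [0.6, 10.5, 5.2]
gripper_width: 0.373
finger_force: 4.9
```

Emit:
play_rows(
  commands=[
    {"rotation": [0, 0, 0], "translation": [-0.8, 0, 0], "claw": 160},
    {"rotation": [0, 0, 0], "translation": [-0.8, 0, 0], "claw": 160},
  ],
)

```text
time_s: 3.82
tcp_pos: [0.5228, 0.1097, 0.0364]
orientation: [3.137, -0.002, 1.627]
contact_force: [0.2, 9.9, 4.3]
gripper_width: 0.372
finger_force: 4.9
```

Emit:
play_rows(
  commands=[
    {"rotation": [0, 0, 0], "translation": [-0.8, 0, 0], "claw": 160},
    {"rotation": [0, 0, 0], "translation": [-0.8, 0, 0], "claw": 160},
  ],
)

```text
time_s: 3.98
tcp_pos: [0.5236, 0.0937, 0.0364]
orientation: [3.138, -0.002, 1.627]
contact_force: [-0.7, 9.9, 5.0]
gripper_width: 0.373
finger_force: 5.0
```

Emit:
play_rows(
  commands=[
    {"rotation": [0, 0, 0], "translation": [-0.6, 0, -0.3], "claw": 160},
    {"rotation": [0, 0, 0], "translation": [-0.8, 0, -0.3], "claw": 160},
    {"rotation": [0, 0, 0], "translation": [-0.8, 0, 0], "claw": 160},
  ],
)

```text
time_s: 4.23
tcp_pos: [0.5243, 0.0708, 0.0416]
orientation: [3.14, -0.0, 1.628]
contact_force: [0.7, 5.2, -1.2]
gripper_width: 0.373
finger_force: 2.3
```

Emit:
play_rows(
  commands=[
    {"rotation": [0, 0, 0], "translation": [-0.8, 0, 0], "claw": 160},
    {"rotation": [0, 0, 0], "translation": [-0.8, 0, 0], "claw": 160},
  ],
)

```text
time_s: 4.4
tcp_pos: [0.5254, 0.0555, 0.0416]
orientation: [3.139, -0.002, 1.627]
contact_force: [-0.7, 11.2, 5.7]
gripper_width: 0.374
finger_force: 5.4
```

Emit:
play_rows(
  commands=[
    {"rotation": [0, 0, 0], "translation": [-0.9, 0, 0], "claw": 160},
    {"rotation": [0, 0, 0], "translation": [-0.9, 0, 0], "claw": 160},
    {"rotation": [0, 0, 0], "translation": [-0.9, 0, 0], "claw": 160},
    {"rotation": [0, 0, 0], "translation": [-0.9, 0, 0], "claw": 160},
    {"rotation": [0, 0, 0], "translation": [-0.9, 0, 0], "claw": 160},
  ],
)

```text
time_s: 4.82
tcp_pos: [0.5278, 0.0107, 0.0416]
orientation: [3.14, -0.002, 1.627]
contact_force: [-0.0, 11.7, 7.6]
gripper_width: 0.373
finger_force: 5.8
```

Emit:
play_rows(
  commands=[
    {"rotation": [0, 0, 0], "translation": [-0.9, 0, 0], "claw": 160},
    {"rotation": [0, 0, 0], "translation": [-0.9, 0, 0], "claw": 160},
    {"rotation": [0, 0, 0], "translation": [-0.8, 0, 0], "claw": 160},
    {"rotation": [0, 0, 0], "translation": [0.5, 0, 0], "claw": 160},
    {"rotation": [0, 0, 0], "translation": [1.5, 0, -2], "claw": 160},
  ],
)

```text
time_s: 5.23
tcp_pos: [0.5269, 0.0029, 0.0586]
orientation: [-3.138, -0.0, 1.625]
contact_force: [0.1, 0.0, 0.3]
gripper_width: 0.376
finger_force: 0.0
```

```bash
cat >> h.py <<'E'
def blocks(cam="top"):
    a=snapshot(cam);P=cloud(a)
    m=((P[...,2]>.038)&(P[...,2]<.054)&(P[...,0]>.4)&(P[...,0]<.75)&(abs(P[...,1])<.2)).astype(np.uint8)
    c,l,s,_=cv2.connectedComponentsWithStats(m)
    for i in range(1,c):
        if s[i,4]>100:
            q=P[l==i];r=cv2.minAreaRect(q[:,:2].astype(np.float32)*1000);print(s[i],np.round(r[0],1),np.round(r[1],1),round(r[2],1))
    return a
E
python3 - <<'E'
from h import *
a=blocks();save(a,"t2")
st=sense();print(st["tcp_pos"],st["orientation"])
o=[np.pi,0,np.pi/2+TH]
e=np.array([.646,.075])+W(0,86)-C
plan([([st["tcp_pos"][0],st["tcp_pos"][1]+.03,.115],o,2),([*e,.115],o,4),([*e,.040],o,2)],160)
E
```

```text
[266 147  30  18 239] [646.9  75. ] [51.4 98.7] 2.9
[315 181  28  17 359] [530.1 -81.9] [51.4 89.1] 3.2
[0.52825002 0.00573469 0.06332541] [3.13926643e+00 7.06257791e-04 1.62725381e+00]
{"rotation":[0.07, 0.02, -0.03],"translation":[1.5, 0.09, -2.58],"claw":160},
{"rotation":[0.06, 0.02, -0.04],"translation":[1.49, 0.09, -2.59],"claw":160},
{"rotation":[0.0, 0.0, 0.0],"translation":[2.96, 3.0, 0.0],"claw":160},Traceback (most recent call last):
  File "<stdin>", line 6, in <module>
  File "h.py", line 33, in plan
    assert abs(t).max()<4.17 and abs(r).max()<7.16 and np.linalg.norm(t)<4.17
           ^^^^^^^^^^^^^^^^^^^^^^^^^^^^^^^^^^^^^^^^^^^^^^^^^^^^^^^^^^^^^^^^^^
AssertionError
```

Emit:
play_rows(
  commands=[
    {"rotation": [0, 0, 0], "translation": [1.5, 0, -2.6], "claw": 160},
    {"rotation": [0, 0, 0], "translation": [1.5, 0, -2.6], "claw": 160},
    {"rotation": [0, 0, 0], "translation": [2.0, 2.0, 0], "claw": 160},
    {"rotation": [0, 0, 0], "translation": [2.0, 2.1, 0], "claw": 160},
    {"rotation": [0, 0, 0], "translation": [2.0, 2.1, 0], "claw": 160},
  ],
)

```text
time_s: 5.7
tcp_pos: [0.5855, 0.0985, 0.1135]
orientation: [3.139, 0.001, 1.627]
contact_force: [-0.4, 0.0, -0.2]
gripper_width: 0.375
finger_force: 0.0
```

Emit:
play_rows(
  commands=[
    {"rotation": [0, 0, 0], "translation": [2.0, 2.1, 0], "claw": 160},
    {"rotation": [0, 0, 0], "translation": [1.9, 2.0, 0], "claw": 160},
    {"rotation": [0, 0, 0], "translation": [1.8, 2.0, 0], "claw": 160},
    {"rotation": [0, 0, 0], "translation": [0, 0, 3.7], "claw": 160},
    {"rotation": [0, 0, 0], "translation": [0, 0, 3.6], "claw": 160},
  ],
)

```text
time_s: 6.12
tcp_pos: [0.6441, 0.1592, 0.0401]
orientation: [3.135, 0.001, 1.629]
contact_force: [0.5, -0.1, -1.2]
gripper_width: 0.373
finger_force: 0.0
```

Emit:
play_rows(
  commands=[
    {"rotation": [0, 0, 0], "translation": [0, 0, 0], "claw": 160},
    {"rotation": [0, 0, 0], "translation": [-0.7, 0, 0], "claw": 160},
    {"rotation": [0, 0, 0], "translation": [-0.7, 0, 0], "claw": 160},
    {"rotation": [0, 0, 0], "translation": [-0.7, 0, 0], "claw": 160},
    {"rotation": [0, 0, 0], "translation": [-0.7, 0, 0], "claw": 160},
  ],
)

```text
time_s: 6.53
tcp_pos: [0.6449, 0.1294, 0.0418]
orientation: [3.138, -0.0, 1.627]
contact_force: [0.3, 1.2, 0.5]
gripper_width: 0.375
finger_force: 1.0
```

Emit:
play_rows(
  commands=[
    {"rotation": [0, 0, 0], "translation": [-0.7, 0, 0], "claw": 160},
    {"rotation": [0, 0, 0], "translation": [-0.7, 0, 0], "claw": 160},
    {"rotation": [0, 0, 0], "translation": [-0.7, 0, 0], "claw": 160},
  ],
)

```text
time_s: 6.78
tcp_pos: [0.6453, 0.1087, 0.0401]
orientation: [3.14, -0.0, 1.628]
contact_force: [0.6, 1.7, 1.1]
gripper_width: 0.374
finger_force: 1.2
```

Emit:
play_rows(
  commands=[
    {"rotation": [0, 0, 0], "translation": [-0.7, 0, 0], "claw": 160},
    {"rotation": [0, 0, 0], "translation": [-0.7, 0, 0], "claw": 160},
  ],
)

```text
time_s: 6.95
tcp_pos: [0.6459, 0.0947, 0.0395]
orientation: [3.141, -0.0, 1.628]
contact_force: [-0.7, 1.5, 1.6]
gripper_width: 0.373
finger_force: 1.2
```

The second block needs about 1.5 N against 11 N for the first. So the first (nearer the robot) is rough and this one is polished.

Emit:
play_rows(
  commands=[
    {"rotation": [0, 0, 0], "translation": [-0.9, 0, 0], "claw": 160},
    {"rotation": [0, 0, 0], "translation": [-0.9, 0, 0], "claw": 160},
    {"rotation": [0, 0, 0], "translation": [-0.9, 0, 0], "claw": 160},
    {"rotation": [0, 0, 0], "translation": [-0.9, 0, 0], "claw": 160},
    {"rotation": [0, 0, 0], "translation": [-0.9, 0, 0], "claw": 160},
  ],
)

```text
time_s: 7.37
tcp_pos: [0.6484, 0.0495, 0.0393]
orientation: [-3.141, 0.0, 1.628]
contact_force: [-0.2, 1.5, 1.9]
gripper_width: 0.371
finger_force: 1.1
```

Emit:
play_rows(
  commands=[
    {"rotation": [0, 0, 0], "translation": [-0.9, 0, 0], "claw": 160},
    {"rotation": [0, 0, 0], "translation": [-0.9, 0, 0], "claw": 160},
    {"rotation": [0, 0, 0], "translation": [-0.9, 0, 0], "claw": 160},
    {"rotation": [0, 0, 0], "translation": [-0.8, 0, 0], "claw": 160},
    {"rotation": [0, 0, 0], "translation": [-0.6, 0, 0], "claw": 160},
  ],
)

```text
time_s: 7.78
tcp_pos: [0.6507, 0.0085, 0.0393]
orientation: [-3.141, 0.0, 1.627]
contact_force: [0.3, 3.5, 1.8]
gripper_width: 0.375
finger_force: 1.1
```

Emit:
play_rows(
  commands=[
    {"rotation": [0, 0, 0], "translation": [-0.4, 0, 0], "claw": 160},
    {"rotation": [0, 0, 0], "translation": [-0.2, 0, 0], "claw": 160},
    {"rotation": [0, 0, 0], "translation": [0, 0, 0], "claw": 160},
    {"rotation": [0, 0, 0], "translation": [1.0, 0, 0], "claw": 160},
    {"rotation": [0, 0, 0], "translation": [2, 0, -3], "claw": 0},
  ],
)

```text
time_s: 8.2
tcp_pos: [0.6469, 0.033, 0.0643]
orientation: [-3.132, -0.001, 1.625]
contact_force: [0.2, -0.5, -0.9]
gripper_width: 0.501
finger_force: 0.0
```

```bash
python3 - <<'E'
from h import *
a=blocks();save(a,"t3")
blocks("side")
st=sense();print(st["tcp_pos"],st["orientation"])
E
```

```text
[306 145  30  17 419] [652.7 -57.7] [53.  98.8] 3.1
[311 181  32  17 438] [529.6 -76.7] [53.3 99.2] 4.1
[366 191  23  22 359] [652.3 -60.4] [ 50.4 105.2] 3.1
[326 195  21  22 368] [529.4 -79.2] [ 50.2 104.5] 3.8
[0.65063078 0.03647982 0.0729178 ] [3.13577376e+00 5.91878471e-04 1.63050342e+00]
```

View pics/t3.png

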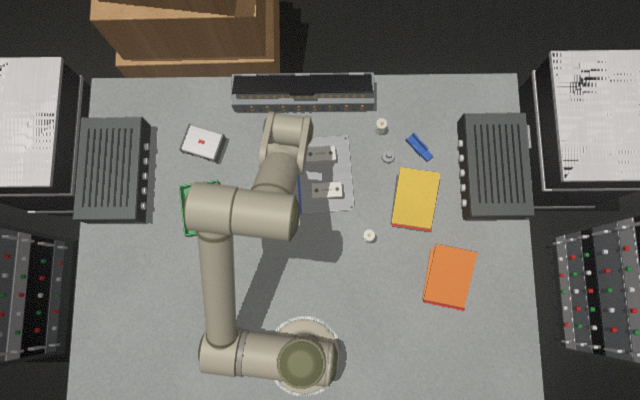

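Top view: the blocks are at (321,154) and (328,190), both past the blue line. The ledge is clear at (416,198) and the standoff at (369,236) is untouched. Next I pick up the polished block.

```bash
python3 - <<'E'
from h import *
o=[np.pi,0,np.radians(93.3)]
p,R=plan([([.6525,-.011,.10],o,2),([.6525,-.0595,.10],o,2),([.6525,-.0595,.034],o,3)],0)
print("tray")
ot=[np.pi,0,np.radians(186.5)]
plan([([.6525,-.0595,.15],o,3),([.48,.336,.15],ot,14),([.48,.336,.05],ot,3)],255,(p,R.as_euler("xyz")))
E
```

```text
{"rotation":[0.17, 0.02, 0.06],"translation":[-2.38, -0.04, -1.35],"claw":0},
{"rotation":[0.16, 0.01, 0.06],"translation":[-2.37, -0.04, -1.36],"claw":0},
{"rotation":[0.0, 0.0, 0.0],"translation":[-2.42, -0.14, 0.0],"claw":0},
{"rotation":[0.0, 0.0, 0.0],"translation":[-2.42, -0.14, 0.0],"claw":0},
{"rotation":[0.0, 0.0, 0.0],"translation":[0.0, 0.0, 2.2],"claw":0},

{"rotation":[0.0, 0.0, 0.0],"translation":[0.0, 0.0, 2.2],"claw":0},
{"rotation":[0.0, 0.0, 0.0],"translation":[0.0, 0.0, 2.2],"claw":0},
tray
{"rotation":[0.0, 0.0, 0.0],"translation":[0.0, 0.0, -3.87],"claw":255},
{"rotation":[0.0, 0.0, 0.0],"translation":[0.0, 0.0, -3.86],"claw":255},
{"rotation":[0.0, 0.0, 0.0],"translation":[0.0, 0.0, -3.87],"claw":255},
{"rotation":[0.0, 0.0, -6.66],"translation":[2.89, -1.07, 0.0],"claw":255},
{"rotation":[0.0, 0.0, -6.65],"translation":[3.0, -0.72, 0.0],"claw":255},

{"rotation":[0.0, 0.0, -6.66],"translation":[3.06, -0.38, 0.0],"claw":255},
{"rotation":[0.0, 0.0, -6.66],"translation":[3.08, -0.01, 0.0],"claw":255},
{"rotation":[0.0, 0.0, -6.66],"translation":[3.06, 0.34, 0.0],
[... 203 characters left out ...]
n":[2.77, 1.37, 0.0],"claw":255},
{"rotation":[0.0, 0.0, -6.65],"translation":[2.58, 1.68, 0.0],"claw":255},
{"rotation":[0.0, 0.0, -6.66],"translation":[2.37, 1.96, 0.0],"claw":255},
{"rotation":[0.0, 0.0, -6.66],"translation":[2.13, 2.23, 0.0],"claw":255},
{"rotation":[0.0, 0.0, -6.65],"translation":[1.86, 2.46, 0.0],"claw":255},

{"rotation":[0.0, 0.0, -6.66],"translation":[1.56, 2.66, 0.0],"claw":255},
{"rotation":[0.0, 0.0, -6.66],"translation":[1.24, 2.82, 0.0],"claw":255},
{"rotation":[0.0, 0.0, 0.0],"translation":[0.0, 0.0, 3.33],"claw":255},
{"rotation":[0.0, 0.0, 0.0],"translation":[0.0, 0.0, 3.34],"claw":255},
{"rotation":[0.0, 0.0, 0.0],"translation":[0.0, 0.0, 3.33],"claw":255},
```

Emit:
play_rows(
  commands=[
    {"rotation": [0, 0, 0], "translation": [-2.4, 0, -1.4], "claw": 0},
    {"rotation": [0, 0, 0], "translation": [-2.4, 0, -1.4], "claw": 0},
    {"rotation": [0, 0, 0], "translation": [-2.4, -0.15, 0], "claw": 0},
    {"rotation": [0, 0, 0], "translation": [-2.4, -0.15, 0], "claw": 0},
    {"rotation": [0, 0, 0], "translation": [0, 0, 2.2], "claw": 0},
  ],
)

```text
time_s: 8.72
tcp_pos: [0.6539, -0.0665, 0.079]
orientation: [3.134, 0.004, 1.625]
contact_force: [0.2, 0.4, 1.4]
gripper_width: 1.001
finger_force: 0.0
```

Emit:
play_rows(
  commands=[
    {"rotation": [0, 0, 0], "translation": [0, 0, 2.2], "claw": 0},
    {"rotation": [0, 0, 0], "translation": [0, 0, 2.1], "claw": 0},
    {"rotation": [0, 0, 0], "translation": [0, 0, 0], "claw": 0},
  ],
)

```text
time_s: 8.97
tcp_pos: [0.6497, -0.0615, 0.028]
orientation: [-3.134, -0.002, 1.628]
contact_force: [-0.4, 0.9, -0.7]
gripper_width: 1.002
finger_force: 0.0
```

Emit:
play_rows(
  commands=[
    {"rotation": [0, 0, 0], "translation": [0, 0, 0], "claw": 255},
    {"rotation": [0, 0, 0], "translation": [0, 0, 0], "claw": 255},
    {"rotation": [0, 0, 0], "translation": [0, 0, 0], "claw": 255},
    {"rotation": [0, 0, 0], "translation": [0, 0, 0], "claw": 255},
    {"rotation": [0, 0, 0], "translation": [0, 0, 0], "claw": 255},
  ],
)

```text
time_s: 9.38
tcp_pos: [0.6526, -0.0624, 0.0342]
orientation: [3.139, 0.001, 1.628]
contact_force: [0.1, 1.5, 6.9]
gripper_width: 0.572
finger_force: 65.8
```

Emit:
play_rows(
  commands=[
    {"rotation": [0, 0, 0], "translation": [0, 0, -3.9], "claw": 255},
    {"rotation": [0, 0, 0], "translation": [0, 0, -3.9], "claw": 255},
    {"rotation": [0, 0, 0], "translation": [0, 0, -3.8], "claw": 255},
    {"rotation": [0, 0, -6.66], "translation": [2.9, -1.05, 0], "claw": 255},
    {"rotation": [0, 0, -6.66], "translation": [3.0, -0.7, 0], "claw": 255},
  ],
)

```text
time_s: 9.8
tcp_pos: [0.628, -0.0063, 0.1504]
orientation: [3.138, 0.002, 1.863]
contact_force: [-0.5, 1.4, -8.7]
gripper_width: 0.575
finger_force: 68.0
```

Emit:
play_rows(
  commands=[
    {"rotation": [0, 0, -6.66], "translation": [3.05, -0.4, 0], "claw": 255},
    {"rotation": [0, 0, -6.66], "translation": [3.1, 0, 0], "claw": 255},
    {"rotation": [0, 0, -6.66], "translation": [3.05, 0.35, 0], "claw": 255},
    {"rotation": [0, 0, -6.66], "translation": [3.0, 0.7, 0], "claw": 255},
    {"rotation": [0, 0, -6.66], "translation": [2.9, 1.05, 0], "claw": 255},
  ],
)

```text
time_s: 10.22
tcp_pos: [0.5648, 0.1368, 0.1478]
orientation: [-3.14, -0.001, 2.447]
contact_force: [0.5, 1.1, -7.1]
gripper_width: 0.573
finger_force: 67.8
```

Emit:
play_rows(
  commands=[
    {"rotation": [0, 0, -6.66], "translation": [2.75, 1.35, 0], "claw": 255},
    {"rotation": [0, 0, -6.66], "translation": [2.6, 1.7, 0], "claw": 255},
    {"rotation": [0, 0, -6.66], "translation": [2.35, 1.95, 0], "claw": 255},
    {"rotation": [0, 0, -6.66], "translation": [2.15, 2.25, 0], "claw": 255},
    {"rotation": [0, 0, -6.66], "translation": [1.85, 2.45, 0], "claw": 255},
  ],
)

```text
time_s: 10.63
tcp_pos: [0.5032, 0.278, 0.1479]
orientation: [-3.141, -0.001, 3.028]
contact_force: [0.5, 0.9, -7.1]
gripper_width: 0.576
finger_force: 67.8
```

Emit:
play_rows(
  commands=[
    {"rotation": [0, 0, -6.66], "translation": [1.55, 2.65, 0], "claw": 255},
    {"rotation": [0, 0, -6.66], "translation": [1.25, 2.8, 0], "claw": 255},
    {"rotation": [0, 0, 0], "translation": [0, 0, 0], "claw": 255},
  ],
)

```text
time_s: 10.88
tcp_pos: [0.4767, 0.3372, 0.1478]
orientation: [3.14, -0.002, -3.017]
contact_force: [-0.3, -0.2, -7.2]
gripper_width: 0.577
finger_force: 67.8
```

```bash
python3 - <<'E'
from h import *
st=sense();print(st["tcp_pos"],st["orientation"],st["q"].round(2) if hasattr(st["q"],"round") else st["q"],st["gripper_width"])
for n in ("wrist","side"):
    s=snapshot(n);P=cloud(s);hsv=cv2.cvtColor(s["img"],cv2.COLOR_RGB2HSV);H,S=hsv[...,0],hsv[...,1]
    m=(H>45)&(H<75)&(S>100)&(P[...,0]>.35)&(P[...,0]<.62)&(P[...,1]>.2)&(P[...,1]<.45)&(P[...,2]<.045)
    q=P[m];r=cv2.minAreaRect(q[:,:2].astype(np.float32)*1000);print(n,m.sum(),r)
    print([(x["p"],np.round(x["position"],3)) for x in spot_point(n,"tray_in")])
    save(s,"tr_"+n)
E
```

```text
[0.47671306 0.33715784 0.1478272 ] [ 3.14009682e+00 -2.36236576e-03 -3.01747956e+00] [ 0.41  0.53  1.36  0.    1.26 -1.28] 0.577306388470997
wrist 15667 ((464.0997619628906, 333.21527099609375), (143.2096710205078, 136.94692993164062), 8.660675048828125)
[]
side 976 ((475.51495361328125, 336.198974609375), (167.39666748046875, 143.82862854003906), 8.29049301147461)
[(0.88, array([0.478, 0.335, 0.004]))]
```

View pics/tr_wrist.png

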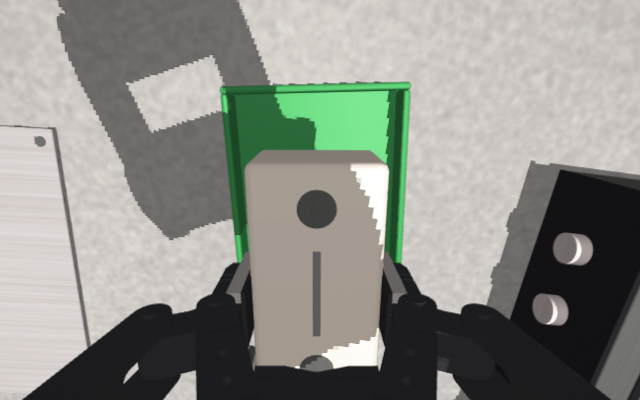

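The wrist view shows the polished block gripped at (317,260), square to the green tray, which lies beneath at (317,90–260). I lower it.

Emit:
play_rows(
  commands=[
    {"rotation": [0, 0, 0], "translation": [0, 0, 3.0], "claw": 255},
    {"rotation": [0, 0, 0], "translation": [0, 0, 3.5], "claw": 255},
    {"rotation": [0, 0, 0], "translation": [0, 0, 2.5], "claw": 255},
    {"rotation": [0, 0, 0], "translation": [0, 0, 1.2], "claw": 255},
    {"rotation": [0, 0, 0], "translation": [0, 0, 0.6], "claw": 255},
  ],
)

```text
time_s: 11.5
tcp_pos: [0.4797, 0.3315, 0.0381]
orientation: [-3.14, -0.004, -3.03]
contact_force: [-0.6, 0.9, -6.7]
gripper_width: 0.571
finger_force: 67.5
```

Emit:
play_rows(
  commands=[
    {"rotation": [0, 0, 0], "translation": [0, 0, 0.3], "claw": 255},
    {"rotation": [0, 0, 0], "translation": [0, 0, 0.2], "claw": 255},
    {"rotation": [0, 0, 0], "translation": [0, 0, 0], "claw": 255},
  ],
)

```text
time_s: 11.75
tcp_pos: [0.4806, 0.3329, 0.036]
orientation: [3.141, 0.001, -3.029]
contact_force: [0.0, -0.5, -7.0]
gripper_width: 0.576
finger_force: 67.6
```

Emit:
play_rows(
  commands=[
    {"rotation": [0, 0, 0], "translation": [0, 0, 0.2], "claw": 255},
    {"rotation": [0, 0, 0], "translation": [0, 0, 0], "claw": 255},
  ],
)

```text
time_s: 11.92
tcp_pos: [0.4803, 0.3331, 0.0339]
orientation: [3.141, 0.001, -3.028]
contact_force: [0.1, -0.5, -7.7]
gripper_width: 0.577
finger_force: 67.7
```

Emit:
play_rows(
  commands=[
    {"rotation": [0, 0, 0], "translation": [0, 0, 0.1], "claw": 255},
    {"rotation": [0, 0, 0], "translation": [0, 0, 0], "claw": 60},
    {"rotation": [0, 0, 0], "translation": [0, 0, 0], "claw": 60},
    {"rotation": [0, 0, 0], "translation": [0, 0, 0], "claw": 60},
  ],
)

```text
time_s: 12.25
tcp_pos: [0.4805, 0.3332, 0.0331]
orientation: [3.141, 0.002, -3.028]
contact_force: [-0.5, -0.0, 0.6]
gripper_width: 0.764
finger_force: 0.0
```

Emit:
play_rows(
  commands=[
    {"rotation": [0, 0, 0], "translation": [0, 0, -2.0], "claw": 60},
    {"rotation": [0, 0, 0], "translation": [0, 0, -3.0], "claw": 60},
    {"rotation": [0, 0, 0], "translation": [0, 0, -4.0], "claw": 60},
    {"rotation": [0, 0, 0], "translation": [0, 0, -2.5], "claw": 0},
  ],
)

```text
time_s: 12.58
tcp_pos: [0.4807, 0.3334, 0.1511]
orientation: [3.14, 0.004, -3.028]
contact_force: [0.4, 0.5, 0.4]
gripper_width: 0.883
finger_force: 0.0
```

```bash
python3 - <<'E'
from h import *
s=snapshot("wrist");P=cloud(s);save(s,"tr2")
m=(P[...,2]>.037)&(P[...,2]<.052)&(P[...,0]>.38)&(P[...,0]<.6)&(P[...,1]>.25)&(P[...,1]<.42)
q=P[m];r=cv2.minAreaRect(q[:,:2].astype(np.float32)*1000);print(m.sum(),r,np.median(q[:,2]))
st=sense();print(st["tcp_pos"],st["orientation"])
o=[np.pi,0,np.radians(93.8)]
p=st["tcp_pos"]
plan([([.5295,-.078,.11],o,14),([.5295,-.078,.04],o,2)],0)
E
```

```text
9390 ((476.2880859375, 333.6513366699219), (99.44925689697266, 50.09490203857422), 6.518481731414795) 0.04530933344400595
[0.48220923 0.33411101 0.15533703] [ 3.13821107  0.01125529 -3.02783547]
{"rotation":[0.05, 0.02, 6.62],"translation":[0.0, -2.96, 0.31],"claw":0},
{"rotation":[0.05, 0.03, 6.63],"translation":[-0.34, -2.95, 0.32],"claw":0},
{"rotation":[0.04, 0.02, 6.62],"translation":[-0.68, -2.88, 0.32],"claw":0},
{"rotation":[0.05, 0.03, 6.62],"translation":[-1.0, -2.79, 0.32],"claw":0},
{"rotation":[0.05, 0.02, 6.62],"translation":[-1.32, -2.65, 0.32],"claw":0},

{"rotation":[0.05, 0.03, 6.63],"translation":[-1.62, -2.49, 0.32],"claw":0},
{"rotation":[0.05, 0.02, 6.62],"translation":[-1.89, -2.28, 0.33],"claw":0},
{"rotation":[0.04, 0.03, 6.62],"translation":[-2.15, -2.04, 0.33],"claw":0},
{"rotation":[0.05, 0.02, 6.62],"translation":[-2.36, -1.78, 0.32],"claw":0},
{"rotation":[0.05, 0.02, 6.63],"translation":[-2.56, -1.5, 0.33],"claw":0},

{"rotation":[0.05, 0.03, 6.62],"translation":[-2.71, -1.2, 0.33],"claw":0},
{"rotation":[0.05, 0.02, 6.62],"translation":[-2.83, -0.87, 0.32],"claw":0},
{"rotation":[0.04, 0.03, 6.63],"translation":[-2.91, -0.54, 0.33],"claw":0},
{"rotation":[0.05, 0.02, 6.62],"translation":[-2.96, -0.2, 0.32],"claw":0},
{"rotation":[0.0, 0.0, 0.0],"translation":[0.0, 0.0, 3.5],"claw":0},

{"rotation":[0.0, 0.0, 0.0],"translation":[0.0, 0.0, 3.5],"claw":0},
```

The polished block lies flat in the tray at (476,334) mm. Now back to the rough one.

Emit:
play_rows(
  commands=[
    {"rotation": [0, 0, 6.62], "translation": [0, -2.95, 0.3], "claw": 0},
    {"rotation": [0, 0, 6.62], "translation": [-0.35, -2.95, 0.3], "claw": 0},
    {"rotation": [0, 0, 6.62], "translation": [-0.7, -2.9, 0.3], "claw": 0},
    {"rotation": [0, 0, 6.62], "translation": [-1.0, -2.8, 0.3], "claw": 0},
    {"rotation": [0, 0, 6.62], "translation": [-1.3, -2.65, 0.3], "claw": 0},
  ],
)

```text
time_s: 13.05
tcp_pos: [0.4968, 0.1844, 0.1325]
orientation: [3.141, 0.001, 2.672]
contact_force: [0.3, 0.3, -0.0]
gripper_width: 0.999
finger_force: 0.0
```

Emit:
play_rows(
  commands=[
    {"rotation": [0, 0, 6.62], "translation": [-1.6, -2.5, 0.3], "claw": 0},
    {"rotation": [0, 0, 6.62], "translation": [-1.9, -2.3, 0.3], "claw": 0},
    {"rotation": [0, 0, 6.62], "translation": [-2.15, -2.05, 0.3], "claw": 0},
    {"rotation": [0, 0, 6.62], "translation": [-2.35, -1.8, 0.3], "claw": 0},
    {"rotation": [0, 0, 6.62], "translation": [-2.55, -1.5, 0.3], "claw": 0},
  ],
)

```text
time_s: 13.47
tcp_pos: [0.5131, 0.0367, 0.1174]
orientation: [3.141, 0.001, 2.094]
contact_force: [0.1, -0.0, 0.1]
gripper_width: 1.001
finger_force: 0.0
```

Emit:
play_rows(
  commands=[
    {"rotation": [0, 0, 6.62], "translation": [-2.7, -1.2, 0.3], "claw": 0},
    {"rotation": [0, 0, 6.62], "translation": [-2.85, -0.85, 0.3], "claw": 0},
    {"rotation": [0, 0, 6.62], "translation": [-2.9, -0.55, 0.3], "claw": 0},
    {"rotation": [0, 0, 6.62], "translation": [-2.95, -0.2, 0.3], "claw": 0},
    {"rotation": [0, 0, 0], "translation": [0, 0, 0], "claw": 0},
  ],
)

```text
time_s: 13.88
tcp_pos: [0.5273, -0.0839, 0.1051]
orientation: [3.14, 0.002, 1.628]
contact_force: [-0.7, -0.5, -0.1]
gripper_width: 0.998
finger_force: 0.0
```

```bash
python3 - <<'E'
from h import *
blocks("side");st=sense();print(st["tcp_pos"],st["orientation"],np.degrees(st["orientation"][2]))
E
```

```text
[326 195  21  22 370] [529.1 -77.4] [ 50. 106.] 3.1
[ 0.52688325 -0.08167722  0.10517138] [3.14100238e+00 4.60579096e-04 1.63375816e+00] 93.60744735065599
```

Emit:
play_rows(
  commands=[
    {"rotation": [0, 0, 0], "translation": [0.35, 0.25, 2.5], "claw": 0},
    {"rotation": [0, 0, 0], "translation": [0, 0, 2.5], "claw": 0},
    {"rotation": [0, 0, 0], "translation": [0, 0, 1.5], "claw": 0},
    {"rotation": [0, 0, 0], "translation": [0, 0, 0.6], "claw": 0},
    {"rotation": [0, 0, 0], "translation": [0, 0, 0], "claw": 0},
  ],
)

```text
time_s: 14.35
tcp_pos: [0.5284, -0.0748, 0.0335]
orientation: [-3.14, -0.001, 1.639]
contact_force: [-0.0, 0.5, -0.8]
gripper_width: 1.001
finger_force: 0.0
```

Emit:
play_rows(
  commands=[
    {"rotation": [0, 0, 0], "translation": [0, 0, 0], "claw": 255},
    {"rotation": [0, 0, 0], "translation": [0, 0, 0], "claw": 255},
    {"rotation": [0, 0, 0], "translation": [0, 0, 0], "claw": 255},
    {"rotation": [0, 0, 0], "translation": [0, 0, 0], "claw": 255},
    {"rotation": [0, 0, 0], "translation": [0, 0, 0], "claw": 255},
  ],
)

```text
time_s: 14.77
tcp_pos: [0.529, -0.0758, 0.0356]
orientation: [3.14, 0.001, 1.638]
contact_force: [-1.3, 0.4, 6.6]
gripper_width: 0.573
finger_force: 63.5
```

Emit:
play_rows(
  commands=[
    {"rotation": [0, 0, 0], "translation": [0, 0, -3], "claw": 255},
    {"rotation": [0, 0, 0], "translation": [0, 0, -4], "claw": 255},
    {"rotation": [0, 0, 0], "translation": [0, 0, -4], "claw": 255},
    {"rotation": [0, 0, 0], "translation": [0, 0, -4], "claw": 255},
    {"rotation": [0, 0, 0], "translation": [0, 0, -2], "claw": 255},
  ],
)

```text
time_s: 15.18
tcp_pos: [0.5293, -0.0758, 0.209]
orientation: [3.136, 0.002, 1.638]
contact_force: [1.7, -0.2, -7.4]
gripper_width: 0.575
finger_force: 68.4
```

```bash
cat >> h.py <<'E'
def deck_rpy(yaw,slope=18):
    s,c=np.sin(np.radians(slope)),np.cos(np.radians(slope)); y=np.radians(yaw)
    x=np.array([c*np.cos(y),c*np.sin(y),s]); n=np.array([-s*np.cos(y),-s*np.sin(y),c])
    R=Rt.from_matrix(np.c_[x,np.cross(-n,x),-n]); return R.as_euler("xyz"),n,x
E
python3 - <<'E'
from h import *
s=snapshot("side");P=cloud(s);hsv=cv2.cvtColor(s["img"],cv2.COLOR_RGB2HSV);H,S,V=[hsv[...,i].astype(int) for i in range(3)]
m=((H>22)&(H<32)&(S>180)&(V>120)).astype(np.uint8);c,l,t,_=cv2.connectedComponentsWithStats(m);i=1+np.argmax(t[1:,4]);m=l==i
q=P[cv2.erode((m).astype(np.uint8),np.ones((3,3)))>0];print(np.linalg.lstsq(np.c_[q[:,:2],np.ones(len(q))],q[:,2],rcond=None)[0])
cn=cv2.findContours(m.astype(np.uint8),0,2)[0][0];print(cv2.approxPolyDP(cn,4,True)[:,0], [P[v,u].round(3).tolist() for u,v in cv2.approxPolyDP(cn,4,True)[:,0]])
for cam in("side","top"):
    if cam=="top": snapshot("top")
    print([(x["p"],np.round(x["position"],3)) for x in spot_point(cam,"deck_mid")])
st=sense();print(st["tcp_pos"],st["orientation"])
o,n,x=deck_rpy(-8.5);D=np.array([.491,-.368,.055])
print(o); plan([(D+n*.11,o,15)],255)
E
```

```text
[ 0.26489081 -0.59078756 -0.29538886]
[[368 248]
 [297 259]
 [288 296]
 [366 286]] [[0.591, -0.322, 0.084], [0.42, -0.292, 0.026], [0.401, -0.415, 0.024], [0.572, -0.443, 0.08]]
[(0.89, array([ 0.24 , -0.469,  0.057])), (0.88, array([ 0.489, -0.364,  0.056])), (0.48, array([ 0.751, -0.262,  0.038]))]
[(0.82, array([ 0.24 , -0.467,  0.056]))]
[ 0.52790027 -0.07542669  0.20276193] [-3.13910424e+00 -1.20702148e-03  1.63755480e+00]
[ 3.14159265 -0.31415927 -0.14835299]
{"rotation":[-1.08, 0.87, 6.76],"translation":[-1.88, -0.6, 0.29],"claw":255},
{"rotation":[-1.08, 0.86, 6.75],"translation":[-1.94, -0.37, 0.25],"claw":255},
{"rotation":[-1.08, 0.87, 6.76],"translation":[-1.98, -0.15, 0.21],"claw":255},
{"rotation":[-1.09, 0.87, 6.76],"translation":[-1.99, 0.08, 0.18],"claw":255},
{"rotation":[-1.08, 0.87, 6.76],"translation":[-1.96, 0.31, 0.16],"claw":255},

{"rotation":[-1.08, 0.86, 6.75],"translation":[-1.92, 0.54, 0.14],"claw":255},
{"rotation":[-1.08, 0.87, 6.76],"translation":[-1.84, 0.76, 0.12],"claw":255},
{"rotation":[-1.08, 0.87, 6.76],"translation":[-1.74, 0.97, 0.1],"claw":255},
{"rotation":[-1.08, 0.86, 6.76],"translation":[-1.62, 1.16, 0.11],"claw":255},
{"rotation":[-1.08, 0.87, 6.75],"translation":[-1.47, 1.34, 0.1],"claw":255},

{"rotation":[-1.09, 0.87, 6.76],"translation":[-1.3, 1.51, 0.11],"claw":255},
{"rotation":[-1.08, 0.86, 6.76],"translation":[-1.12, 1.64, 0.12],"claw":255},
{"rotation":[-1.08, 0.87, 6.76],"translation":[-0.92, 1.77, 0.14],"claw":255},
{"rotation":[-1.08, 0.87, 6.75],"translation":[-0.71, 1.85, 0.16],"claw":255},
{"rotation":[-1.08, 0.86, 6.76],"translation":[-0.49, 1.93, 0.19],"claw":255},
```

Emit:
play_rows(
  commands=[
    {"rotation": [-1.08, 0.87, 6.78], "translation": [-1.9, -0.6, 0.3], "claw": 255},
    {"rotation": [-1.08, 0.87, 6.78], "translation": [-1.95, -0.35, 0.25], "claw": 255},
    {"rotation": [-1.08, 0.87, 6.78], "translation": [-2.0, -0.15, 0.2], "claw": 255},
    {"rotation": [-1.08, 0.87, 6.78], "translation": [-2.0, 0.1, 0.2], "claw": 255},
    {"rotation": [-1.08, 0.87, 6.78], "translation": [-1.95, 0.3, 0.15], "claw": 255},
  ],
)

```text
time_s: 15.8
tcp_pos: [0.5041, -0.1724, 0.1867]
orientation: [3.08, -0.1, 1.042]
contact_force: [-0.4, 0.2, -7.6]
gripper_width: 0.578
finger_force: 68.1
```

Emit:
play_rows(
  commands=[
    {"rotation": [-1.08, 0.87, 6.78], "translation": [-1.9, 0.55, 0.15], "claw": 255},
    {"rotation": [-1.08, 0.87, 6.78], "translation": [-1.85, 0.75, 0.1], "claw": 255},
    {"rotation": [-1.08, 0.87, 6.78], "translation": [-1.75, 0.95, 0.1], "claw": 255},
    {"rotation": [-1.08, 0.87, 6.78], "translation": [-1.6, 1.15, 0.1], "claw": 255},
    {"rotation": [-1.08, 0.87, 6.78], "translation": [-1.45, 1.35, 0.1], "claw": 255},
  ],
)

```text
time_s: 16.22
tcp_pos: [0.4804, -0.2676, 0.1724]
orientation: [3.08, -0.216, 0.449]
contact_force: [0.4, 0.8, -7.4]
gripper_width: 0.575
finger_force: 68.1
```

Emit:
play_rows(
  commands=[
    {"rotation": [-1.08, 0.87, 6.78], "translation": [-1.3, 1.5, 0.1], "claw": 255},
    {"rotation": [-1.08, 0.87, 6.78], "translation": [-1.1, 1.65, 0.1], "claw": 255},
    {"rotation": [-1.08, 0.87, 6.78], "translation": [-0.9, 1.75, 0.15], "claw": 255},
    {"rotation": [-1.08, 0.87, 6.78], "translation": [-0.7, 1.85, 0.15], "claw": 255},
    {"rotation": [-1.08, 0.87, 6.78], "translation": [-0.5, 1.95, 0.2], "claw": 255},
  ],
)

```text
time_s: 16.63
tcp_pos: [0.4568, -0.363, 0.158]
orientation: [-3.135, -0.312, -0.162]
contact_force: [0.2, -0.2, -7.4]
gripper_width: 0.577
finger_force: 68.2
```

Emit:
play_rows(
  commands=[
    {"rotation": [0, 0, 0], "translation": [0, 0, 0], "claw": 255},
    {"rotation": [0, 0, 0], "translation": [0, 0, 0], "claw": 255},
  ],
)

```text
time_s: 16.8
tcp_pos: [0.457, -0.3627, 0.1583]
orientation: [-3.136, -0.312, -0.156]
contact_force: [-0.1, 0.0, -7.3]
gripper_width: 0.578
finger_force: 68.2
```

```bash
python3 - <<'E'
from h import *
s=snapshot("wrist");P=cloud(s);hsv=cv2.cvtColor(s["img"],cv2.COLOR_RGB2HSV);H,S,V=[hsv[...,i].astype(int) for i in range(3)]
save(s,"dk")
m=((H>22)&(H<32)&(S>180)&(V>80));q=P[m&(P[...,2]>.01)]
print(m.sum(),np.linalg.lstsq(np.c_[q[:,:2],np.ones(len(q))],q[:,2],rcond=None)[0],q.min(0),q.max(0))
st=sense();print(st["tcp_pos"],st["orientation"],st["gripper_width"])
o,n,x=deck_rpy(-9);D=np.array([.491,-.367,.055]);print(o)
Rm=Rt.from_euler("xyz",st["orientation"])
print("n-height",(st["tcp_pos"]-D)@n,"along",(st["tcp_pos"]-D)@x,"across",(st["tcp_pos"]-D)@np.cross(n,x))
plan([(D+n*.06,o,3),(D+n*.032,o,2),(D+n*.028,o,2)],255)
E
```

```text
21708 [ 0.22784463 -0.05146043 -0.06987284] [ 0.45801436 -0.44127867  0.04101231] [ 0.5922627  -0.29541948  0.29909295]
[ 0.45740851 -0.36220785  0.15897888] [-3.13673526 -0.31256608 -0.15461452] 0.5736781172570399
[ 3.14159265 -0.31415927 -0.15707963]
n-height 0.10937399347777495 along -0.0001358058096805139 across -0.0005217144569412904
{"rotation":[-0.11, 0.03, 0.04],"translation":[0.01, -0.01, 1.65],"claw":255},
{"rotation":[-0.1, 0.03, 0.05],"translation":[0.0, -0.01, 1.64],"claw":255},
{"rotation":[-0.11, 0.03, 0.04],"translation":[0.01, -0.01, 1.65],"claw":255},
{"rotation":[0.0, 0.0, 0.0],"translation":[0.0, 0.0, 1.4],"claw":255},
{"rotation":[0.0, 0.0, 0.0],"translation":[0.0, 0.0, 1.4],"claw":255},

{"rotation":[0.0, 0.0, 0.0],"translation":[0.0, 0.0, 0.2],"claw":255},
{"rotation":[0.0, 0.0, 0.0],"translation":[0.0, 0.0, 0.2],"claw":255},
```

View pics/dk.png

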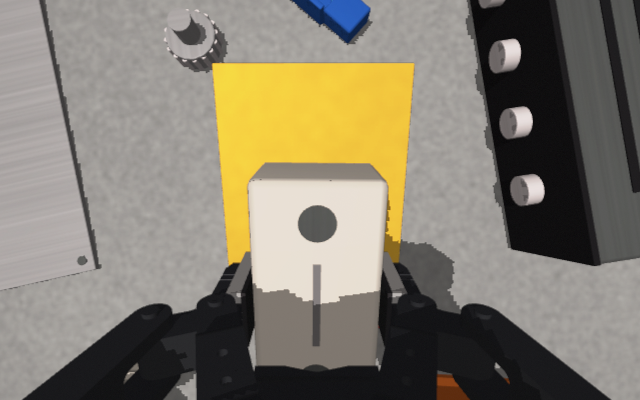

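Wrist view: the rough block at (317,270) is in line with the yellow deck (213–413), centred across it and at the right yaw. I lower it along the normal.

Emit:
play_rows(
  commands=[
    {"rotation": [0, 0, 0], "translation": [0, 0, 2.0], "claw": 255},
    {"rotation": [0, 0, 0], "translation": [0, 0, 2.5], "claw": 255},
    {"rotation": [0, 0, 0], "translation": [0, 0, 1.7], "claw": 255},
    {"rotation": [0, 0, 0], "translation": [0, 0, 0.8], "claw": 255},
    {"rotation": [0, 0, 0], "translation": [0, 0, 0.4], "claw": 255},
  ],
)

```text
time_s: 17.27
tcp_pos: [0.4811, -0.3653, 0.0893]
orientation: [-3.138, -0.314, -0.153]
contact_force: [-0.8, 0.6, -8.0]
gripper_width: 0.576
finger_force: 68.0
```

Emit:
play_rows(
  commands=[
    {"rotation": [0, 0, 0], "translation": [0, 0, 0.2], "claw": 255},
    {"rotation": [0, 0, 0], "translation": [0, 0, 0], "claw": 255},
    {"rotation": [0, 0, 0], "translation": [0, 0, 0], "claw": 255},
  ],
)

```text
time_s: 17.52
tcp_pos: [0.4818, -0.3669, 0.0901]
orientation: [-3.142, -0.318, -0.154]
contact_force: [-0.2, 0.6, -7.0]
gripper_width: 0.569
finger_force: 68.0
```

Emit:
play_rows(
  commands=[
    {"rotation": [0, 0, 0], "translation": [0, 0, 0.2], "claw": 255},
    {"rotation": [0, 0, 0], "translation": [0, 0, 0], "claw": 255},
  ],
)

```text
time_s: 17.68
tcp_pos: [0.4823, -0.367, 0.0878]
orientation: [-3.141, -0.317, -0.154]
contact_force: [0.1, 0.4, -7.6]
gripper_width: 0.576
finger_force: 68.1
```

```bash
python3 - <<'E'
from h import *
st=sense();o,n,x=deck_rpy(-9);D=np.array([.491,-.367,.055])
print("n-height",(st["tcp_pos"]-D)@n,"along",(st["tcp_pos"]-D)@x,"across",(st["tcp_pos"]-D)@np.cross(n,x),st["contact_force"],st["orientation"]-o)
E
```

```text
n-height 0.03381830380679939 along 0.001967250585875552 across -0.0013128818548585445 [ 0.08816155  0.43020416 -7.59752179] [-6.28266460e+00 -3.07813446e-03  2.80016024e-03]
```

Emit:
play_rows(
  commands=[
    {"rotation": [0, 0, 0], "translation": [0, 0, 0.2], "claw": 255},
    {"rotation": [0, 0, 0], "translation": [0, 0, 0.1], "claw": 255},
    {"rotation": [0, 0, 0], "translation": [0, 0, 0], "claw": 255},
  ],
)

```text
time_s: 17.93
tcp_pos: [0.4832, -0.367, 0.0844]
orientation: [-3.14, -0.317, -0.154]
contact_force: [-0.3, 0.2, -7.3]
gripper_width: 0.574
finger_force: 68.1
```

Emit:
play_rows(
  commands=[
    {"rotation": [0, 0, 0], "translation": [0, 0, 0.1], "claw": 255},
    {"rotation": [0, 0, 0], "translation": [0, 0, 0], "claw": 255},
  ],
)

```text
time_s: 18.1
tcp_pos: [0.4836, -0.367, 0.0834]
orientation: [-3.14, -0.317, -0.154]
contact_force: [-0.8, -0.6, -7.8]
gripper_width: 0.577
finger_force: 68.1
```

Emit:
play_rows(
  commands=[
    {"rotation": [0, 0, 0], "translation": [0, 0, 0.1], "claw": 255},
    {"rotation": [0, 0, 0], "translation": [0, 0, 0], "claw": 255},
  ],
)

```text
time_s: 18.27
tcp_pos: [0.4837, -0.3671, 0.0833]
orientation: [-3.141, -0.317, -0.154]
contact_force: [-3.2, 1.9, 0.5]
gripper_width: 0.577
finger_force: 69.1
```

Contact with the deck. I settle it and release.

Emit:
play_rows(
  commands=[
    {"rotation": [0, 0, 0], "translation": [0, 0, 0.05], "claw": 255},
    {"rotation": [0, 0, 0], "translation": [0, 0, 0], "claw": 150},
    {"rotation": [0, 0, 0], "translation": [0, 0, 0], "claw": 60},
    {"rotation": [0, 0, 0], "translation": [0, 0, 0], "claw": 30},
    {"rotation": [0, 0, 0], "translation": [0, 0, 0], "claw": 30},
  ],
)

```text
time_s: 18.68
tcp_pos: [0.4845, -0.3677, 0.083]
orientation: [3.141, -0.319, -0.154]
contact_force: [0.1, 0.4, 0.4]
gripper_width: 0.886
finger_force: 0.0
```

Emit:
play_rows(
  commands=[
    {"rotation": [0, 0, 0], "translation": [0, 0, -1.5], "claw": 30},
    {"rotation": [0, 0, 0], "translation": [0, 0, -3], "claw": 30},
    {"rotation": [0, 0, 0], "translation": [0, 0, -4], "claw": 30},
    {"rotation": [0, 0, 0], "translation": [0, 0, -3.5], "claw": 30},
    {"rotation": [0, 0, 0], "translation": [0, 0, 0], "claw": 30},
  ],
)

```text
time_s: 19.1
tcp_pos: [0.4475, -0.3634, 0.2033]
orientation: [3.133, -0.325, -0.152]
contact_force: [0.1, -0.4, 1.0]
gripper_width: 0.886
finger_force: 0.0
```

```bash
python3 - <<'E'
from h import *
o,n,x=deck_rpy(-9);D=np.array([.491,-.367,.055]);yv=np.cross(n,x)
for c in ("wrist","side"):
    s=snapshot(c);P=cloud(s);S=cv2.cvtColor(s["img"],cv2.COLOR_RGB2HSV)[...,1];save(s,"fin_"+c)
    L=(P-D)@np.c_[x,yv,n]
    m=(abs(L[...,2]-.04)<.008)&(abs(L[...,0])<.09)&(abs(L[...,1])<.065)&(S<90)
    r=cv2.minAreaRect(L[m][:,:2].astype(np.float32)*1000);print(c,m.sum(),r,np.median(L[m][:,2]))
print(boxes_of("side","block_p_mid"))
E
```

```text
wrist 8435 ((0.6349296569824219, -0.42903709411621094), (49.71399688720703, 100.58406066894531), 89.69605255126953) 0.03965794447960731
side 677 ((1.1363029479980469, -2.2878570556640625), (52.38120651245117, 99.767822265625), 89.73303985595703) 0.038984543296134225
[{'position': [0.4764, 0.312, 0.0391], 'p': 0.65}, {'position': [0.7452, -0.272, 0.0409], 'p': 0.58}]
```

View pics/fin_side.png

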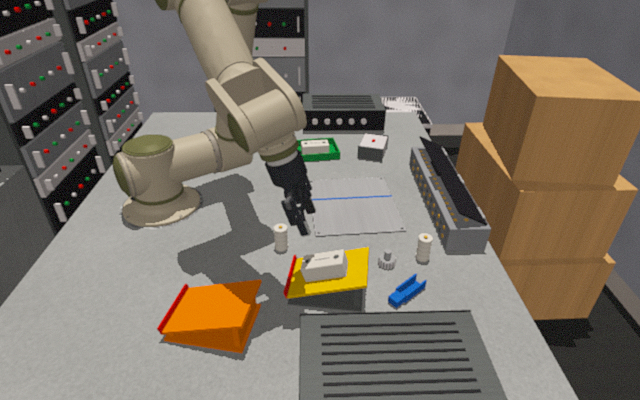

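The rough block sits centred on the yellow ledge at (324,265), clear of the lip. The polished block is in the tray at (316,147), and the bystanders haven't moved.

```bash
python3 -c "from plant import *;print(finish_job())"
```

```text
the job is handed in; nothing more can be done
None
```

The job is handed in: the rough block (about 11 N to push, against 1.5 N) is holding at the middle of the yellow ledge and the polished one is flat in the green tray, at about 19 s of the 72 s; `finish_job()` returned no verdict.

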